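# Nest the hole saws

### The job

Put the three steel hole saws away as one nest, all standing mouth down on their teeth: set the middle-sized one over the smallest, which stays where it stands, then the largest over both, each resting on the bench. Set them down rather than dropping them, and leave the wooden finial on the bench standing where it is.

Things in the scene. Friction and masses are not known exactly. Their poses are not given: they have to be found in the camera images.
- saw_small: smallest plain bare steel hole saw (a cup-shaped drill for cutting round holes), standing on its toothed rim, mouth down, closed back on top with a dark centre hole: 18 mm in diameter, 34 mm tall, 60 g. It is not to be handled: the nest is built over it. Origin at the centre of the toothed rim, at bench height; z up along the axis. Hollow and open below, loose.
- saw_medium: middle-sized plain bare steel hole saw (a cup-shaped drill for cutting round holes), standing on its toothed rim, mouth down, closed back on top with a dark centre hole: 43 mm outside diameter (38 mm inside), 48 mm tall (inside 42 mm high), about 120 g. Origin at the centre of the toothed rim, at bench height; z up along the axis. Hollow and open below, loose.
- saw_large: largest plain bare steel hole saw (a cup-shaped drill for cutting round holes), standing on its toothed rim, mouth down, closed back on top with a dark centre hole: 68 mm outside diameter (63 mm inside), 62 mm tall (inside 56 mm high), about 220 g. Origin at the centre of the toothed rim, at bench height; z up along the axis. Hollow and open below, loose.
- finial: bystander: turned beech finial standing on its foot, 42 mm across at its widest, 96 mm tall, loose. Origin at the centre of its underside; z up. It stands at least 140 mm to the left of the saws, whose own centres are at least 110 mm apart and which have no other thing within 80 mm of a centre. A fixed drill press stands behind the finial, its head and feed handles overhanging the bench left of the saws: keep the arm in front of it or to its right.
Not all that is in view belongs to the job. What is shaped like the saw_medium but green or pink is not meant.

How it is judged:
On the way:
1. the middle-sized saw stands on the bench over the smallest (horizontal distance between saw_medium and saw_small below 0.015 m and height (world z) of saw_medium below 0.006 m and angle between saw_medium's own z axis and vertical below 0.17 rad), for 0.2 s.
At the end, for the whole second after the job is handed in: All three saws stand mouth down on the bench (rims within 6 mm of it, upright within 10 degrees), middle one over the smallest, largest over the middle one (axes within 15 mm), at rest. The smallest and the finial are upright and within 30 mm of where they began (all of step 1 and horizontal distance between saw_large and saw_medium below 0.015 m and height (world z) of saw_large below 0.006 m and angle between each of saw_large, saw_small, finial's own z axis and vertical below 0.17 rad and distance of each of saw_small, finial from where it was at the start of the episode below 0.03 m and linear speed of each of saw_small, saw_medium, saw_large below 0.02 m/s); the robot touches nothing.
It fails at once if the middle-sized saw is dropped (falls free by more than about 25 mm) (linear speed of saw_medium above 0.7 m/s and contact force between the fingers and saw_medium below 0.05 N).
It fails at once if the largest saw is dropped (falls free by more than about 25 mm) (linear speed of saw_large above 0.7 m/s and contact force between the fingers and saw_large below 0.05 N).
It also fails if it takes over 56 s, if anything falls off the work surface, if the arm or the gripper's body presses on something with over 40 N, if the wrist force passes 120 N, or if a joint passes its speed limit or range.

### The arm

A 7-joint arm with a two-finger parallel gripper is mounted at the origin on a cart in front of the work surface, level with it; the furniture and walls round the work are solid. World frame = base frame: x ahead of the robot, y to its left, z up, the work surface at z = 0. Lengths are in m, angles in rad, forces in N, time in s.
With the tool pointing down it reaches from about 0.425 to 0.925 m from the base axis. Payload 6.8 kg.
Tool frame: the origin (TCP) lies at the very end of the fingers, on their centre line; the grasp point (between the pads) lies 19 mm behind it; z points along the fingers, x is the direction in which the jaws open and shut, and the axes are right-handed (so a half turn about z gives the same grasp; the last joint's range is limited). The gripper opens to 85 mm and grips with 20 to 120 N. Pads are 22 mm wide; open, the fingers measure 114 mm over their backs; the gripper's body (76 mm by 85 mm) begins 54 mm behind the grasp point. The pads swing forward as they close: fully open they stand 13 mm farther back than shut.
Start: joints at [-1.301, 0.477, 0.022, 1.555, -0.011, 1.109, -0.083], TCP at [0.249, 0.627, 0.231] pointing down, gripper open.
Joint ranges: [-2.96, 2.96], [-0.34, 2.1], [-1.41, 1.46], [0.24, 2.44], [-1.37, 4.51], [0.17, 1.92], [-2.96, 2.96]. Speed limits (rad/s): [2.39, 2.39, 3.14, 3.14, 3.14, 3.14, 3.14].

### API

Orientations are given as a unit quaternion [w, x, y, z].
In Python, from station import get_obs, read_camera, calibration, hand_in, recognise, outline_of, place_of gives the robot as it stands.
- The arm moves only by the tool move_arm, never from a script. Its argument "steps" is a list of rows, each an object with "fingers": the finger opening in mm, from 0 to 85.4; "translation": the shift along the world's x, y, z in mm, a list of three; "turn": the turn about the world's z in rad. In form: [{"fingers": fingers, "translation": [dx, dy, dz], "turn": turn}, ...]. A call has 1 to 10 rows; each row shifts and turns the commanded pose from where the row before left it; what a row does not reach is not made up. A row lasts 1/8 s, in which the tool goes at most 62.5 mm and 10.7 degrees, less where a joint would pass 70% of its speed; a pose out of reach is approached as far as the arm can. A call with a gripper value outside its range is refused whole. The fingers move at their own pace and stop on an object; "newtons" is the grip in N (left out, the last holds). Time passes only in rows, so rows that do not move let the fingers close. It gives the time, the measured TCP pose, the force and the opening at its end, in the units of the state.
- get_obs(): the state, without advancing time (a new reading comes with each control period).
- read_camera(name): name is "scene" or "top" or "wrist"; returns the picture (400x640x3 uint8, blue, green, red); there is no depth.
- calibration(name): a dict with "camera_matrix" (3x3 intrinsics, pixels), "rvec" (rotation vector, rad) and "tvec" (3), from world to camera coordinates, as OpenCV has them. Camera axes: x right, y down, z forward; pixel columns grow to the right and rows downward; lengths in m; the calibration is good to about 2 mm. A picture is of the moment at which its call begins: read the wrist's pose just before it. calibration takes no time and is no camera call; for the wrist camera it gives the pose at the moment of the call.
- hand_in(): hands the job in, once; it reports no verdict.
Trained networks look in the newest picture that a camera, given by its name, has taken for a name from the list of things; names that differ only in an ending like _2 or _b are one class to them, and where a whole thing is asked for, a point or a joint stands for the part that bears it (a point fixed in the world has none). Each returns a list of dicts, best first, with "conf" (0 to 1); they miss things now and then, are a little off and sometimes report something else, mostly with a low value. They report only what shows in the picture. A call takes as long as a camera call. They do not tell look-alikes from the thing itself.
- recognise(camera, name): "xy" ([column, row] in pixels, amid what is visible of it).
- outline_of(camera, name): "mask" (400x640 bool, what is visible of it) and "xy" ([column, row] in pixels, amid what is visible of it).
- place_of(camera, name): "xy" ([column, row] in pixels: a listed point, or the origin of a listed thing).
The state is a dict: "t": time; "q": joint angles; "joint_vel": joint speeds; "joint_torque": joint torques, N m; "eef_pos": TCP position; "tool_rot": TCP orientation; "contact_force": force on the tool from outside, world axes, zero at the start; "torque": the same for the moment, N m; "gripper_width": opening from 0.0 (shut) to 1.0 (fully open).
Only numpy, scipy, OpenCV 4.12 (cv2) and the standard library are available. Lean on these libraries where they do the work, as an engineer would, in place of code of your own. Each camera call takes 0.05 s, during which the arm holds its last target.

## Working session

There is one attempt and no reset: what is moved stays moved. The work goes in short steps, Python scripts to look and compute and a tool call to move; the robot and the scene stay as the last step left them, time stands still between calls to the robot, and variables do not carry over. Pictures are saved under pics/ and viewed, and the job is handed in when it is done.

Besides the shell and the picture viewer there is one more tool, called after ">>>" as name([rows], argument=value, ...), one row to a line, values as JSON. move_arm: Moves the arm, as the interface text tells. Its arguments: {"type":"object","properties":{"steps":{"type":"array"},"newtons":{"type":"number"}},"required":["steps"]}

```bash
ls; mkdir -p pics
python3 - <<'E'
from station import *
import cv2
o=get_obs();print(o['t'],o['eef_pos'],o['tool_rot'],o['gripper_width'])
for c in ['scene','top']:
    im=read_camera(c);cv2.imwrite(f'pics/{c}0.png',im)
    for n in ['saw_small','saw_medium','saw_large','finial']:
        print(c,n,[(d['xy'],round(d['conf'],2)) for d in recognise(c,n)])
E
```

```text
pics
0.0 [0.24879329 0.62684541 0.23034049] [ 5.56678423e-04  8.27312983e-01  5.61740524e-01 -7.08990321e-04] 1.0048638556458995
scene saw_small [([364.3, 243.5], 0.61), ([292.1, 274.4], 0.6)]
scene saw_medium [([363.1, 241.4], 0.87), ([397.0, 272.6], 0.79), ([346.7, 212.7], 0.75), ([387.0, 210.0], 0.73), ([401.3, 232.1], 0.57)]
scene saw_large [([276.3, 217.4], 0.57)]
scene finial [([235.4, 180.6], 0.65)]
top saw_small [([389.4, 257.5], 0.65), ([376.0, 194.0], 0.5)]
top saw_medium [([332.5, 184.1], 0.87), ([420.6, 195.0], 0.84), ([373.7, 191.1], 0.82), ([343.0, 148.2], 0.81), ([374.2, 159.7], 0.59)]
top saw_large [([311.8, 242.0], 0.9)]
top finial [([226.0, 257.0], 0.8), ([389.4, 258.8], 0.3)]
```

View pics/scene0.png

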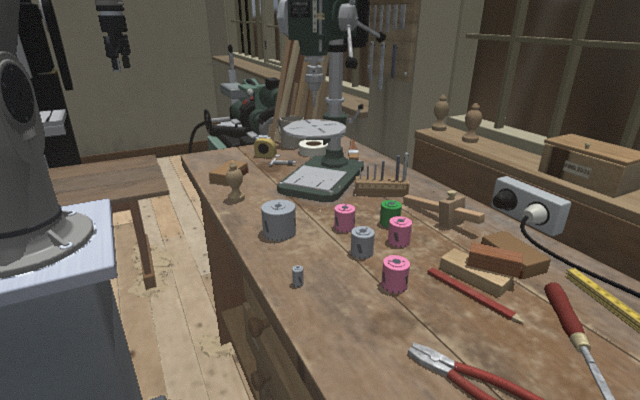

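View pics/top0.png

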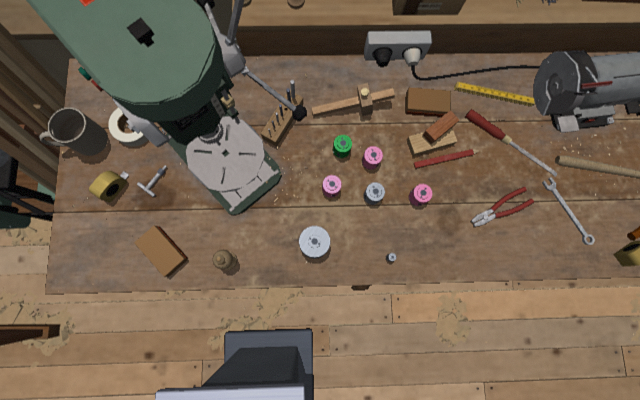

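Run:
```python
import cv2
a=cv2.imread('pics/top0.png')[130:290,200:440]
cv2.imwrite('pics/topcrop.png',cv2.resize(a,None,fx=3.3,fy=3.3,interpolation=cv2.INTER_CUBIC))
a=cv2.imread('pics/scene0.png')[160:310,210:430]
cv2.imwrite('pics/scenecrop.png',cv2.resize(a,None,fx=3.6,fy=3.6,interpolation=cv2.INTER_CUBIC))
```

```text
(no output)
```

View pics/topcrop.png

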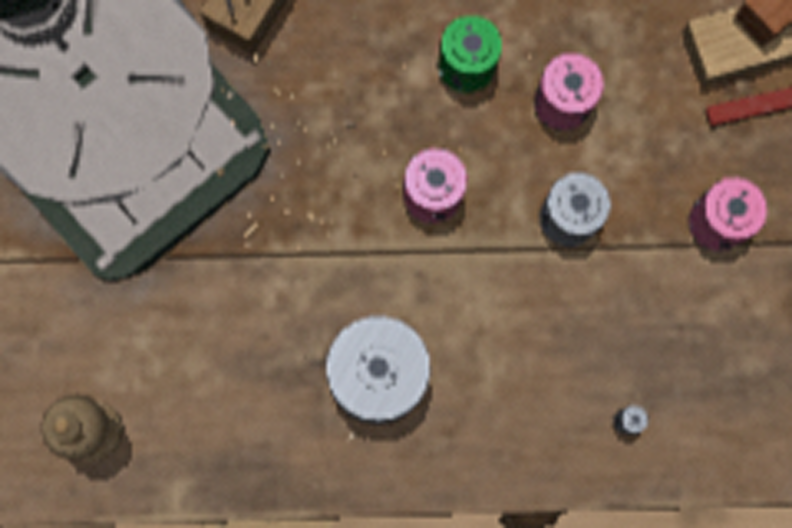

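View pics/scenecrop.png

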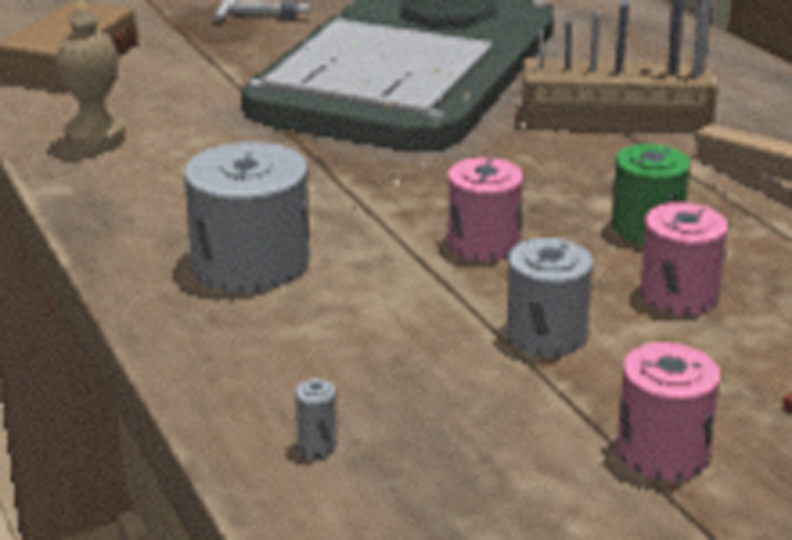

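Top view: the steel medium saw is at (375,191). Its look-alikes are pink at (332,185), (373,155) and (423,194), and green at (343,146). The large saw is at (314,241), the small at (391,257) and the finial at (222,260). I choose the bare steel one at (375,191). Next I measure its position.

```bash
cat > h.py <<'E'
from station import *
import cv2,numpy as np
def ray(c,xy,z,cal=None):
    k=cal or calibration(c);K=np.array(k['camera_matrix'],float);R=cv2.Rodrigues(np.array(k['rvec'],float))[0];t=np.array(k['tvec'],float).ravel()
    C=-R.T@t;p=cv2.undistortPoints(np.array([[xy]],float),K,None)[0,0];d=R.T@np.r_[p,1]
    return C+d*(z-C[2])/d[2]
def proj(c,P,cal=None):
    k=cal or calibration(c)
    return cv2.projectPoints(np.array(P,float).reshape(-1,1,3),np.array(k['rvec'],float),np.array(k['tvec'],float),np.array(k['camera_matrix'],float),None)[0][:,0]
def bright(im,xy,r,thr):
    x,y=map(int,xy);s=im[y-r:y+r+1,x-r:x+r+1].astype(int)
    m=((s.min(2)>thr)&(s.max(2)-s.min(2)<45)).astype(np.uint8)
    m=cv2.morphologyEx(m,cv2.MORPH_CLOSE,np.ones((3,3),np.uint8))
    cs=cv2.findContours(m,cv2.RETR_EXTERNAL,cv2.CHAIN_APPROX_NONE)[0]
    c=max(cs,key=cv2.contourArea);(cx,cy),rr=cv2.minEnclosingCircle(c)
    M=cv2.moments(c);return (x-r+M['m10']/M['m00'],y-r+M['m01']/M['m00']),(cx+x-r,cy+y-r),rr
E
python3 - <<'E'
from h import *
im=cv2.imread('pics/top0.png')
for n,xy,r,h in [('s',(391,257),8,.034),('m',(375,191),14,.048),('l',(314,241),22,.062)]:
    for thr in (110,130):
        a,b,rr=bright(im,xy,r,thr);P=ray('top',a,h);print(n,thr,np.round(a,1),np.round(b,1),round(rr,1),P.round(4), 'r m',(np.linalg.norm(ray('top',(a[0]+rr,a[1]),h)-P)).round(4))
for n,xy in [('pinkL',(332,185)),('pinkR',(423,194)),('pinkB',(373,155)),('gr',(343,146))]: print(n,ray('top',xy,.048).round(3))
print('fin',ray('top',(219,258),.09).round(3))
# scene check: place_of
for n in ['saw_small','saw_medium','saw_large','finial']:
  for c in ['scene','top']:
    print(c,n,[(np.array(d['xy']).round(1),ray(c,d['xy'],0).round(3)[:2],round(d['conf'],2)) for d in place_of(c,n)])
k=calibration('top');print(-cv2.Rodrigues(np.array(k['rvec']))[0].T@np.array(k['tvec']).ravel())
E
```

```text
s 110 [392.1 256.4] [392.  256.5] 4.0 [ 0.4223 -0.3614  0.034 ] r m 0.009
s 130 [392.  256.6] [392.  256.7] 3.8 [ 0.422  -0.3613  0.034 ] r m 0.0085
m 110 [375.2 191.1] [375. 191.] 9.5 [ 0.5689 -0.3294  0.048 ] r m 0.0215
m 130 [375.1 191. ] [375.2 190.9] 9.3 [ 0.569  -0.3292  0.048 ] r m 0.0211
l 110 [314.1 240.9] [314.1 240.8] 16.0 [ 0.4587 -0.1887  0.062 ] r m 0.0345
l 130 [314.1 240.9] [314.1 240.9] 15.6 [ 0.4586 -0.1888  0.062 ] r m 0.0337
pinkL [ 0.585 -0.232  0.048]
pinkR [ 0.56  -0.438  0.048]
pinkB [ 0.654 -0.329  0.048]
gr [ 0.677 -0.261  0.048]
fin [0.426 0.007 0.09 ]
scene saw_small [(array([298.7, 281.3]), array([ 0.426, -0.356]), 0.79)]
top saw_small [(array([390.2, 257.9]), array([ 0.421, -0.364]), 0.6)]
scene saw_medium [(array([388.1, 224.4]), array([ 0.678, -0.264]), 0.97), (array([398.1, 286. ]), array([ 0.567, -0.443]), 0.93), (array([361.3, 252.4]), array([ 0.568, -0.329]), 0.66), (array([346.4, 224.9]), array([ 0.598, -0.225]), 0.58)]
top saw_medium [(array([375.1, 193.3]), array([ 0.575, -0.338]), 0.83), (array([417.5, 196. ]), array([ 0.566, -0.439]), 0.77), (array([373.7, 162.1]), array([ 0.652, -0.339]), 0.75), (array([341.8, 148.5]), array([ 0.688, -0.263]), 0.63), (array([332.6, 184.3]), array([ 0.599, -0.237]), 0.55)]
scene saw_large [(array([276.8, 232.1]), array([ 0.454, -0.185]), 0.87)]
top saw_large [(array([311.8, 243.9]), array([ 0.458, -0.184]), 0.88), (array([228.5, 257.2]), array([0.432, 0.008]), 0.36)]
scene finial []
top finial [(array([227.5, 255.7]), array([0.436, 0.01 ]), 0.57), (array([373.7, 195.3]), array([ 0.57 , -0.334]), 0.24)]
[ 0.38281029 -0.17976298  0.85458477]
```

Run:
```python
from h import *
def tri(a,b):
    Ps=[]
    for c in ('top','scene'):
        k=calibration(c);K=np.array(k['camera_matrix'],float);Ps.append(K@np.c_[cv2.Rodrigues(np.array(k['rvec'],float))[0],np.array(k['tvec'],float).ravel()])
    X=cv2.triangulatePoints(Ps[0],Ps[1],np.array(a,float).reshape(2,1),np.array(b,float).reshape(2,1)).ravel();X=X[:3]/X[3]
    return X.round(3),proj('top',X).round(0),proj('scene',X).round(0)
print('handle ball',tri((300,113),(380,37)),tri((300,113),(351,62)))
print('table R',tri((265,165),(346,130)))
print('tcp top',proj('top',[.249,.627,.231]),proj('scene',[.249,.627,.231]))
for p in [(220,80),(210,20),(200,105),(280,180),(236,213)]:
    print(p,[ray('top',p,z).round(3)[:2] for z in (0.02,.2,.4)])
for n,P in [('s',(.4215,-.3612,0)),('m',(.569,-.3294,0)),('l',(.4586,-.1888,0)),('f',(.43,.009,0))]:
    print(n,proj('scene',P),proj('scene',(P[0],P[1],{'s':.034,'m':.048,'l':.062,'f':.096}[n])))
im=cv2.imread('pics/scene0.png')[0:200,170:430];cv2.imwrite('pics/press.png',cv2.resize(im,None,fx=3,fy=3))
```

```text
handle ball (array([ 0.646, -0.189,  0.362]), array([[313.,  91.]]), array([[364.,  41.]])) (array([ 0.631, -0.169,  0.324]), array([[300., 113.]]), array([[351.,  62.]]))
table R (array([ 0.628, -0.111,  0.17 ]), array([[272., 150.]]), array([[334., 132.]]))
tcp top [[-212.05478986  380.25490915]] [[122.54390273  73.62039942]]
(220, 80) [array([0.863, 0.031]), array([ 0.759, -0.014]), array([ 0.644, -0.065])]
(210, 20) [array([1.029, 0.06 ]), array([0.889, 0.008]), array([ 0.735, -0.049])]
(200, 105) [array([0.798, 0.078]), array([0.708, 0.022]), array([ 0.609, -0.039])]
(280, 180) [array([ 0.607, -0.113]), array([ 0.559, -0.128]), array([ 0.505, -0.143])]
(236, 213) [array([ 0.531, -0.012]), array([ 0.499, -0.048]), array([ 0.464, -0.088])]
s [[297.62345941 283.87236247]] [[297.1525474  266.95287184]]
m [[361.74407731 252.24616774]] [[362.93235744 230.14879361]]
l [[279.36008767 232.33975643]] [[278.05426164 205.38545394]]
f [[237.83793758 198.58505107]] [[234.29491252 161.4317394 ]]
```

View pics/press.png

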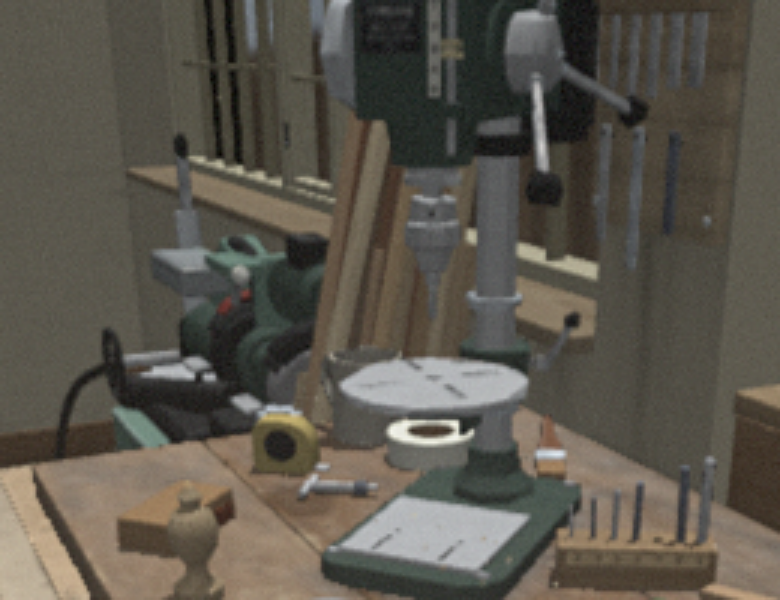

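The medium saw is at (0.569,-0.330), the small at (0.422,-0.361) and the large at (0.459,-0.189). The top and scene cameras agree within a few mm, and the radii match the sizes given. I'll go round the front of the press at small radius.

>>> move_arm([
  {"fingers":85,"translation":[-12,-52,0],"turn":0},
  {"fingers":85,"translation":[-12,-52,0],"turn":0},
  {"fingers":85,"translation":[-12,-52,0],"turn":0},
  {"fingers":85,"translation":[-10,-50,0],"turn":0},
  {"fingers":85,"translation":[44,-30,0],"turn":0},
  {"fingers":85,"translation":[44,-30,0],"turn":0},
  {"fingers":85,"translation":[44,-30,0],"turn":0},
])

```text
t: 1.78
eef_pos: [0.3362, 0.3305, 0.2319]
tool_rot: [-0.0, 0.827, 0.562, 0.001]
contact_force: [0.1, -0.6, -0.1]
gripper_width: 0.995
```

>>> move_arm([
  {"fingers":85,"translation":[29,-44,0],"turn":0},
  {"fingers":85,"translation":[29,-44,0],"turn":0},
  {"fingers":85,"translation":[29,-44,0],"turn":0},
  {"fingers":85,"translation":[12,-55,0],"turn":0},
  {"fingers":85,"translation":[12,-55,0],"turn":0},
  {"fingers":85,"translation":[3,-57,0],"turn":0},
  {"fingers":85,"translation":[0,-57,0],"turn":0},
  {"fingers":85,"translation":[0,-57,0],"turn":0},
  {"fingers":85,"translation":[0,-57,0],"turn":0},
  {"fingers":85,"translation":[0,-57,0],"turn":0},
])

```text
t: 3.02
eef_pos: [0.449, -0.1973, 0.2317]
tool_rot: [0.0, 0.827, 0.562, 0.001]
contact_force: [0.6, -0.2, 0.8]
gripper_width: 0.989
```

>>> move_arm([
  {"fingers":85,"translation":[10,-55,0],"turn":0},
  {"fingers":85,"translation":[30,-45,0],"turn":0},
  {"fingers":85,"translation":[40,-32,-10],"turn":0},
  {"fingers":85,"translation":[40,0,-20],"turn":0},
  {"fingers":70,"translation":[0,0,0],"turn":0},
])

```text
t: 3.65
eef_pos: [0.5712, -0.3258, 0.1987]
tool_rot: [-0.001, 0.826, 0.563, -0.001]
contact_force: [-0.7, 1.4, 0.5]
gripper_width: 0.825
```

Run:
```python
from h import *
o=get_obs();print(o['t'],o['eef_pos'],o['q'].round(2) if hasattr(o['q'],'round') else o['q'])
k=calibration('wrist');im=read_camera('wrist');cv2.imwrite('pics/w1.png',im)
print([(d['xy'],d['conf']) for d in recognise('wrist','saw_medium')])
print('exp',proj('wrist',[[.569,-.3293,.048],[.585,-.232,.048]],k))
im=read_camera('top');cv2.imwrite('pics/top1.png',im)
```

```text
3.65 [ 0.57115671 -0.32579133  0.19866209] [ 0.    0.54  0.61  1.66 -0.34  1.05  1.91]
[([317.4, 181.1], 0.96), ([347.2, 255.0], 0.93), ([419.0, 248.7], 0.91), ([421.3, 159.6], 0.89), ([211.3, 212.8], 0.81)]
exp [[316.62339075 186.99254468]
 [425.61871248 164.36868992]]
```

View pics/w1.png

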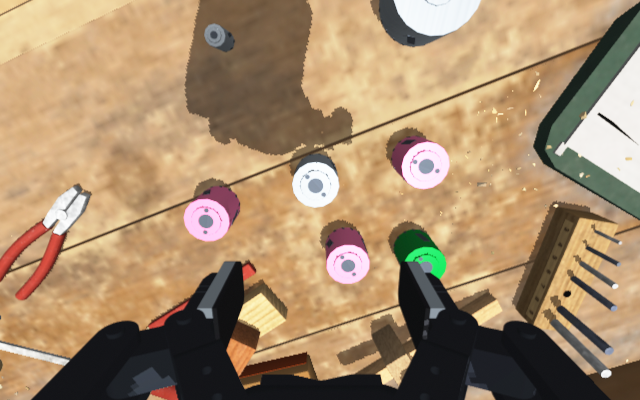

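View pics/top1.png

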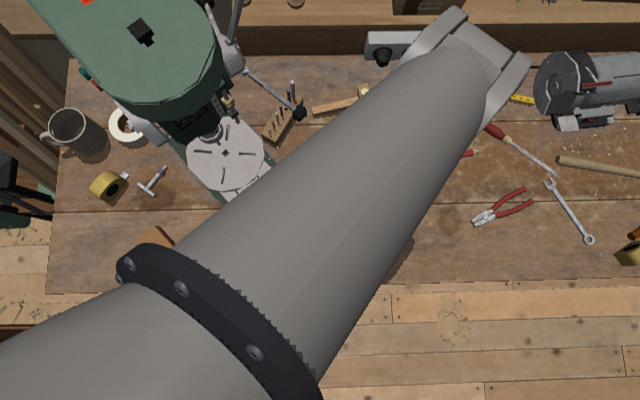

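Run:
```python
from h import *
k=calibration('wrist');im=cv2.imread('pics/w1.png')
# circle of a face: hough near guess
g=cv2.cvtColor(im,cv2.COLOR_BGR2GRAY)
for thr in (180,200,215):
    a,b,r=bright(im,(316,184),34,thr);print(thr,np.round(a,1),np.round(b,1),round(r,1),ray('wrist',a,.048,k).round(4),ray('wrist',b,.048,k).round(4),(np.linalg.norm(ray('wrist',(b[0]+r,b[1]),.048,k)-ray('wrist',b,.048,k))).round(4))
print('s',ray('wrist',(216,36),.034,k))
print(proj('wrist',[.569,-.3294,0],k),get_obs()['tool_rot'])
```

```text
180 [315.2 184.4] [315.2 184.3] 23.4 [ 0.5644 -0.3322  0.048 ] [ 0.5643 -0.3321  0.048 ] 0.0212
200 [315.2 184.4] [315.1 184.7] 23.3 [ 0.5643 -0.3322  0.048 ] [ 0.5646 -0.3324  0.048 ] 0.0212
215 [315.2 184.4] [315.1 184.5] 23.2 [ 0.5643 -0.3322  0.048 ] [ 0.5644 -0.3323  0.048 ] 0.0211
s [ 0.41857032 -0.36293637  0.034     ]
[[320.06303833 175.76166289]] [-2.27448148e-05  8.27442661e-01  5.61550165e-01 -2.35447320e-04]
```

>>> move_arm([
  {"fingers":70,"translation":[-5,-5,-40],"turn":0},
  {"fingers":70,"translation":[0,0,-40],"turn":0},
  {"fingers":70,"translation":[0,0,0],"turn":0},
  {"fingers":70,"translation":[0,0,0],"turn":0},
])

```text
t: 4.3
eef_pos: [0.5645, -0.3334, 0.1235]
tool_rot: [0.001, 0.827, 0.562, 0.001]
contact_force: [0.1, -0.7, 0.9]
gripper_width: 0.825
```

Run:
```python
from h import *
o=get_obs();print(o['t'],o['eef_pos'],np.abs(o['joint_vel']).max())
k=calibration('wrist');im=read_camera('wrist');cv2.imwrite('pics/w2.png',im)
d=recognise('wrist','saw_medium');print([(x['xy'],x['conf']) for x in d])
p=proj('wrist',[.567,-.331,.048],k)[0];print('exp',p, proj('wrist',[o['eef_pos'],o['eef_pos']-np.array([0,0,.019])],k))
for thr in (160,180,200):
    a,b,r=bright(im,p,70,thr);print(thr,np.round(a,1),np.round(b,1),round(r,1),ray('wrist',a,.048,k).round(4),ray('wrist',b,.048,k).round(4),(np.linalg.norm(ray('wrist',(b[0]+r,b[1]),.048,k)-ray('wrist',b,.048,k))).round(4))
```

```text
4.3 [ 0.56447808 -0.33335514  0.12349501] 0.016872447784943293
[([462.6, 181.2], 0.82), ([197.5, 247.4], 0.81), ([363.2, 298.7], 0.78), ([327.1, 208.4], 0.69), ([464.6, 290.8], 0.61)]
exp [325.87674024 217.72762757] [[321.68609842 270.4342184 ]
 [321.58214418 252.53141717]]
160 [327.9 220.5] [327.5 215.5] 30.6 [ 0.5694 -0.3305  0.048 ] [ 0.5659 -0.3294  0.048 ] 0.0211
180 [327.8 220.6] [327.3 215.7] 30.3 [ 0.5695 -0.3305  0.048 ] [ 0.566  -0.3296  0.048 ] 0.0209
200 [327.7 220.6] [327.2 215.2] 30.2 [ 0.5694 -0.3306  0.048 ] [ 0.5656 -0.3295  0.048 ] 0.0209
```

View pics/w2.png

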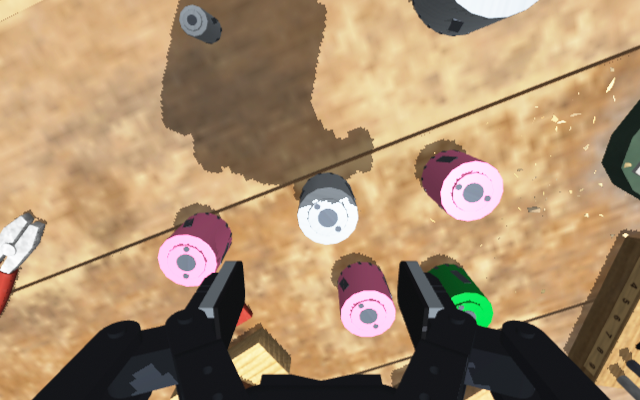

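>>> move_arm([
  {"fingers":70,"translation":[2,3,-45],"turn":0},
  {"fingers":70,"translation":[0,0,-40],"turn":0},
  {"fingers":70,"translation":[0,0,-26],"turn":0},
  {"fingers":70,"translation":[0,0,0],"turn":0},
  {"fingers":30,"translation":[0,0,0],"turn":0},
  {"fingers":30,"translation":[0,0,0],"turn":0},
  {"fingers":30,"translation":[0,0,0],"turn":0},
  {"fingers":30,"translation":[0,0,0],"turn":0},
  {"fingers":30,"translation":[0,0,0],"turn":0},
], newtons=40)

```text
t: 5.52
eef_pos: [0.5674, -0.3305, 0.0127]
tool_rot: [0.002, 0.827, 0.562, 0.001]
contact_force: [-0.7, 0.9, 7.0]
gripper_width: 0.499
```

>>> move_arm([
  {"fingers":30,"translation":[0,0,20],"turn":0},
  {"fingers":30,"translation":[0,0,40],"turn":0},
  {"fingers":30,"translation":[0,0,40],"turn":0},
  {"fingers":30,"translation":[0,0,0],"turn":0},
  {"fingers":30,"translation":[0,0,0],"turn":0},
])

```text
t: 6.15
eef_pos: [0.5659, -0.3292, 0.1107]
tool_rot: [-0.0, 0.827, 0.562, 0.0]
contact_force: [-0.4, 0.1, -0.6]
gripper_width: 0.495
```

Run:
```python
from h import *
o=get_obs();print(o['t'],o['eef_pos'],o['contact_force'],o['gripper_width'])
k=calibration('wrist');im=read_camera('wrist');cv2.imwrite('pics/w3.png',im)
print('exp axis',proj('wrist',[o['eef_pos']+np.array([0,0,.036])],k))
cv2.imwrite('pics/s3.png',read_camera('scene'))
```

```text
6.15 [ 0.56588126 -0.32917294  0.11073816] [-0.43406848  0.11444293 -0.62741863] 0.49477980960094375
exp axis [[321.9968228  318.11037083]]
```

View pics/w3.png

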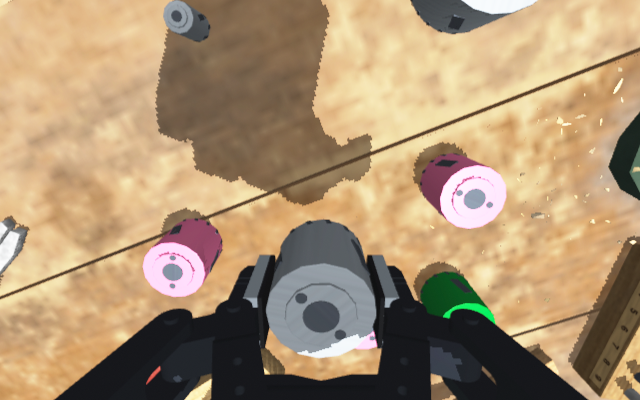

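View pics/s3.png

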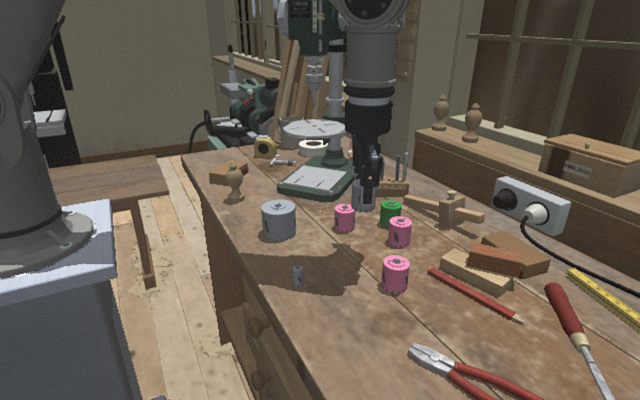

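Run:
```python
from h import *
k=calibration('wrist')
im=cv2.imread('pics/w3.png')[0:60,140:240];cv2.imwrite('pics/c3.png',cv2.resize(im,None,fx=8,fy=8,interpolation=cv2.INTER_CUBIC))
print(ray('wrist',(178,15),.034,k))
```

```text
[ 0.41996627 -0.36028974  0.034     ]
```

View pics/c3.png

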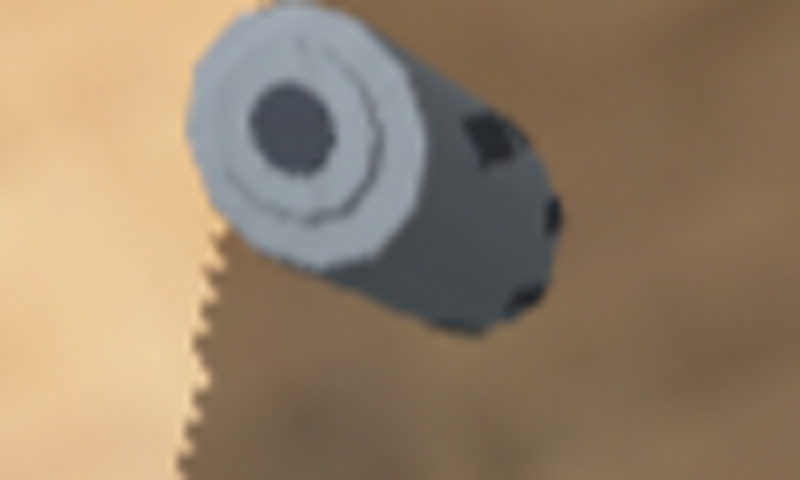

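>>> move_arm([
  {"fingers":30,"translation":[-40,-9,0],"turn":0},
  {"fingers":30,"translation":[-40,-9,0],"turn":0},
  {"fingers":30,"translation":[-40,-9,0],"turn":0},
  {"fingers":30,"translation":[-25,-5,-20],"turn":0},
  {"fingers":30,"translation":[0,0,-20],"turn":0},
  {"fingers":30,"translation":[0,0,0],"turn":0},
  {"fingers":30,"translation":[0,0,0],"turn":0},
])

```text
t: 7.12
eef_pos: [0.4213, -0.3616, 0.0704]
tool_rot: [-0.0, 0.827, 0.562, -0.0]
contact_force: [0.1, -0.4, -1.3]
gripper_width: 0.497
```

Run:
```python
from h import *
o=get_obs();print(o['t'],o['eef_pos'],o['contact_force'])
im=read_camera('scene')[200:310,240:360];cv2.imwrite('pics/s4.png',cv2.resize(im,None,fx=5,fy=5,interpolation=cv2.INTER_CUBIC))
k=calibration('wrist');im=read_camera('wrist');cv2.imwrite('pics/w4.png',im)
P=o['eef_pos']
print('saw rim exp scene',proj('scene',[[P[0],P[1],P[2]-.012],[.4215,-.361,.034]]))
```

```text
7.125 [ 0.42133801 -0.36159197  0.07038788] [ 0.07881937 -0.43375064 -1.33974565]
saw rim exp scene [[296.81049881 254.49449824]
 [297.10193843 266.88920243]]
```

View pics/s4.png

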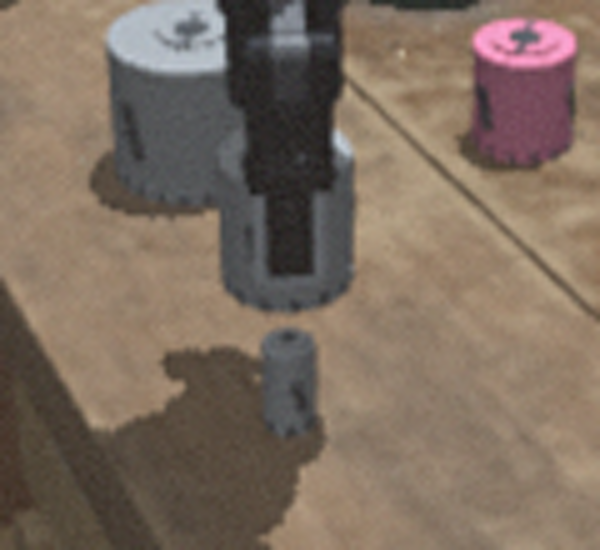

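View pics/w4.png

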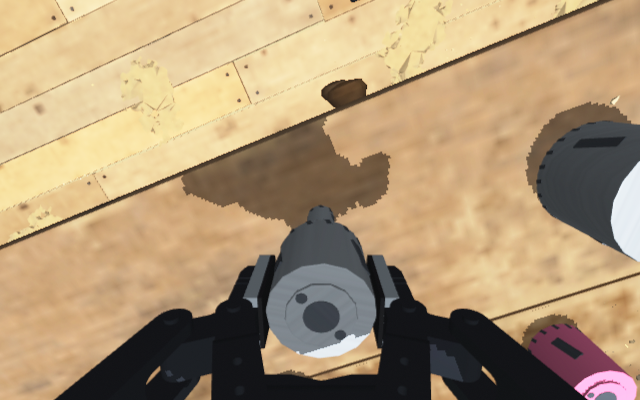

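Aligned: small and medium share a column in both views. Lowering.

>>> move_arm([
  {"fingers":30,"translation":[0,0,-20],"turn":0},
  {"fingers":30,"translation":[0,0,-20],"turn":0},
  {"fingers":30,"translation":[0,0,-10],"turn":0},
  {"fingers":30,"translation":[0,0,-5],"turn":0},
  {"fingers":30,"translation":[0,0,0],"turn":0},
  {"fingers":30,"translation":[0,0,0],"turn":0},
])

```text
t: 7.98
eef_pos: [0.4213, -0.3619, 0.0157]
tool_rot: [0.0, 0.827, 0.562, 0.0]
contact_force: [-0.3, 0.1, -1.3]
gripper_width: 0.496
```

>>> move_arm([
  {"fingers":30,"translation":[0,0,-2],"turn":0},
  {"fingers":30,"translation":[0,0,-1],"turn":0},
  {"fingers":30,"translation":[0,0,0],"turn":0},
  {"fingers":30,"translation":[0,0,0],"turn":0},
])

```text
t: 8.48
eef_pos: [0.4213, -0.3617, 0.0131]
tool_rot: [0.0, 0.827, 0.562, 0.0]
contact_force: [-1.6, 2.1, 6.8]
gripper_width: 0.497
```

>>> move_arm([
  {"fingers":50,"translation":[0,0,0],"turn":0},
  {"fingers":70,"translation":[0,0,0],"turn":0},
  {"fingers":70,"translation":[0,0,0],"turn":0},
  {"fingers":70,"translation":[0,0,0],"turn":0},
  {"fingers":75,"translation":[0,0,20],"turn":0},
  {"fingers":80,"translation":[0,0,45],"turn":0},
  {"fingers":85,"translation":[0,0,50],"turn":0},
  {"fingers":85,"translation":[0,0,30],"turn":0},
])

```text
t: 9.48
eef_pos: [0.4214, -0.3625, 0.161]
tool_rot: [0.002, 0.828, 0.561, 0.001]
contact_force: [1.1, -0.4, -1.5]
gripper_width: 0.994
```

Run:
```python
from h import *
o=get_obs();print(o['t'],o['eef_pos'],o['contact_force'],o['gripper_width'])
im=read_camera('scene');cv2.imwrite('pics/s5f.png',im);im=im[160:310,210:400];cv2.imwrite('pics/s5.png',cv2.resize(im,None,fx=4,fy=4,interpolation=cv2.INTER_CUBIC))
k=calibration('wrist');im=read_camera('wrist');cv2.imwrite('pics/w5.png',im)
print('med exp',proj('wrist',[[.4213,-.3617,.048],[.4587,-.1888,.062]],k),proj('scene',[[.4213,-.3617,.048],[.4213,-.3617,0]]))
for p in (proj('wrist',[[.4213,-.3617,.048]],k)[0],):
    for thr in (150,190):
        try:
            a,b,r=bright(im,p,40,thr);print(thr,a,b,r,ray('wrist',b,.048,k))
        except Exception as e: print(e)
```

```text
9.475 [ 0.42144598 -0.36250288  0.16097835] [ 1.05662288 -0.41208772 -1.50639063] 0.9939836085521583
med exp [[323.16454409 195.0860265 ]
 [560.86972462 162.69691742]] [[296.96749926 259.95488848]
 [297.6384659  284.07286292]]
150 (322.804065253424, 195.08880746750413) (322.5863571166992, 193.85578536987305) 26.600223541259766 [ 0.42017079 -0.36175156  0.048     ]
190 (322.63477088948787, 194.99595687331538) (322.6559829711914, 193.77136611938477) 25.99294090270996 [ 0.42012577 -0.36167375  0.048     ]
```

View pics/s5.png

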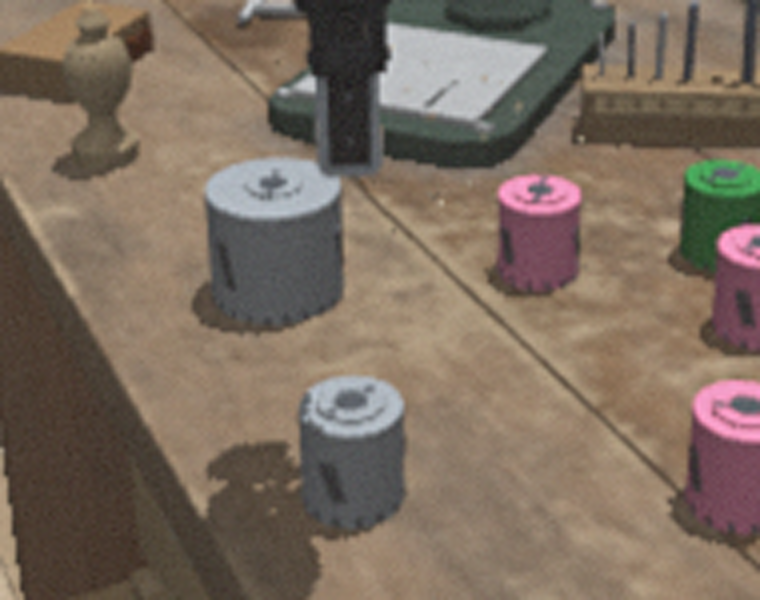

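View pics/w5.png

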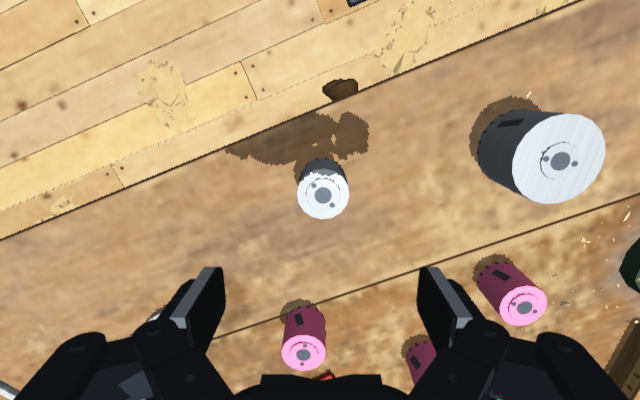

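Medium stands over the small. Moving above the large saw for a closer measurement.

>>> move_arm([
  {"fingers":85.4,"translation":[9,43,0],"turn":0},
  {"fingers":85.4,"translation":[9,43,0],"turn":0},
  {"fingers":85.4,"translation":[9,43,0],"turn":0},
  {"fingers":85.4,"translation":[10,44,0],"turn":0},
  {"fingers":85.4,"translation":[0,0,0],"turn":0},
  {"fingers":85.4,"translation":[0,0,0],"turn":0},
], newtons=50)

```text
t: 10.32
eef_pos: [0.4576, -0.1891, 0.1575]
tool_rot: [0.0, 0.827, 0.562, -0.0]
contact_force: [-0.6, 0.4, 0.4]
gripper_width: 0.998
```

Run:
```python
from h import *
o=get_obs();print(o['t'],o['eef_pos'],o['gripper_width'])
k=calibration('wrist');im=read_camera('wrist');cv2.imwrite('pics/w6.png',im)
p=proj('wrist',[[.4587,-.1888,.062]],k)[0];print(p)
for thr in (120,150,190,210):
    a,b,r=bright(im,p,75,thr);print(thr,np.round(a,1),np.round(b,1),r,ray('wrist',a,.062,k),ray('wrist',b,.062,k))
```

```text
10.325 [ 0.45761677 -0.18910656  0.15746478] 0.9979334516582982
[322.18334846 207.85116059]
120 [320.7 204. ] [320.8 203.5] 45.02454376220703 [ 0.45550224 -0.18873033  0.062     ] [ 0.45510228 -0.18849025  0.062     ]
150 [322.8 215.1] [320.8 204. ] 44.909400939941406 [ 0.46424321 -0.19050101  0.062     ] [ 0.45550466 -0.18863807  0.062     ]
190 [322.7 215.1] [320.6 203.6] 44.707149505615234 [ 0.46422745 -0.19059446  0.062     ] [ 0.45514189 -0.18862899  0.062     ]
210 [322.8 215.2] [320.6 202.9] 44.66105270385742 [ 0.46428379 -0.190534    0.062     ] [ 0.45468316 -0.18846858  0.062     ]
```

View pics/w6.png

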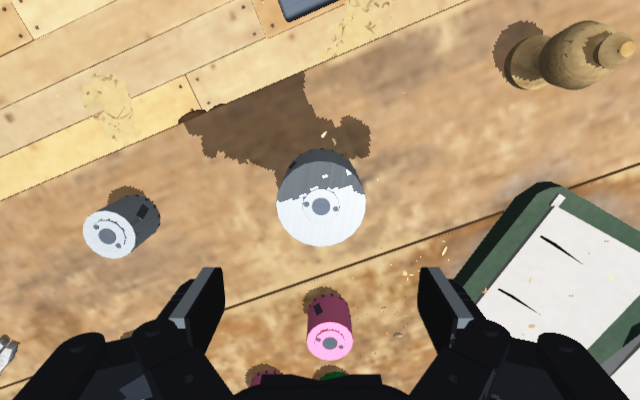

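>>> move_arm([
  {"fingers":85.4,"translation":[-1,0,-40],"turn":0},
  {"fingers":85.4,"translation":[0,0,-35],"turn":0},
  {"fingers":85.4,"translation":[0,0,-15],"turn":0},
  {"fingers":85.4,"translation":[0,0,-12],"turn":0},
  {"fingers":85.4,"translation":[0,0,0],"turn":0},
])

```text
t: 11.0
eef_pos: [0.4569, -0.1891, 0.0553]
tool_rot: [-0.0, 0.828, 0.561, -0.0]
contact_force: [-0.3, -0.6, 0.2]
gripper_width: 1.002
```

Run:
```python
from h import *
o=get_obs();print(o['t'],o['eef_pos'],o['contact_force'])
k=calibration('wrist');im=read_camera('wrist');cv2.imwrite('pics/w7.png',im)
```

```text
11.0 [ 0.45690549 -0.18907902  0.05527084] [-0.26259292 -0.56860369  0.19844405]
```

View pics/w7.png

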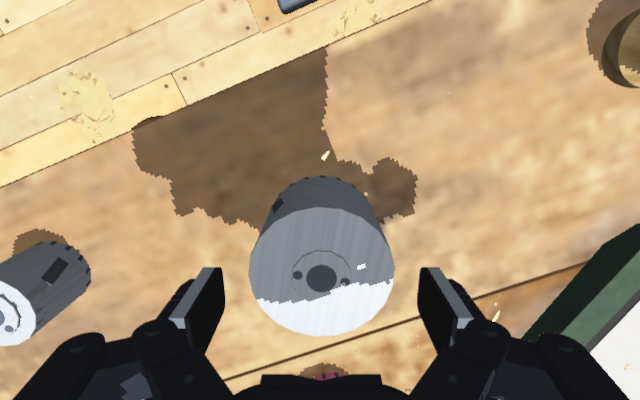

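Centred between the jaws (saw hole at column 321, fingers at 222 and 420). Continuing down to close.

>>> move_arm([
  {"fingers":85.4,"translation":[0,0,-20],"turn":0},
  {"fingers":85.4,"translation":[0,0,-15],"turn":0},
  {"fingers":85.4,"translation":[0,0,-8],"turn":0},
  {"fingers":85.4,"translation":[0,0,0],"turn":0},
  {"fingers":55,"translation":[0,0,0],"turn":0},
  {"fingers":55,"translation":[0,0,0],"turn":0},
  {"fingers":55,"translation":[0,0,0],"turn":0},
  {"fingers":55,"translation":[0,0,0],"turn":0},
], newtons=50)

```text
t: 12.05
eef_pos: [0.4573, -0.1888, 0.0131]
tool_rot: [0.0, 0.827, 0.562, 0.0]
contact_force: [-1.4, 0.3, 6.1]
gripper_width: 0.791
```

>>> move_arm([
  {"fingers":55,"translation":[0,0,15],"turn":0},
  {"fingers":55,"translation":[0,0,40],"turn":0},
  {"fingers":55,"translation":[0,0,40],"turn":0},
  {"fingers":55,"translation":[0,0,0],"turn":0},
  {"fingers":55,"translation":[0,0,0],"turn":0},
])

```text
t: 12.68
eef_pos: [0.4567, -0.188, 0.1073]
tool_rot: [-0.0, 0.827, 0.562, 0.0]
contact_force: [-0.2, 0.7, -3.7]
gripper_width: 0.79
```

Run:
```python
from h import *
o=get_obs();print(o['t'],o['eef_pos'],o['contact_force'],o['gripper_width'])
k=calibration('wrist');im=read_camera('wrist');cv2.imwrite('pics/w8.png',im)
print('axis exp',proj('wrist',[o['eef_pos']+np.array([0,0,.049]),[.4207,-.3617,.048]],k))
im=read_camera('scene')[120:310,210:400];cv2.imwrite('pics/s8.png',cv2.resize(im,None,fx=3,fy=3,interpolation=cv2.INTER_CUBIC))
```

```text
12.675 [ 0.45667553 -0.18803315  0.10725371] [-0.21496808  0.727435   -3.72148457] 0.7897013929695018
axis exp [[322.25528672 342.34129445]
 [ 61.52947196 266.99143252]]
```

View pics/w8.png

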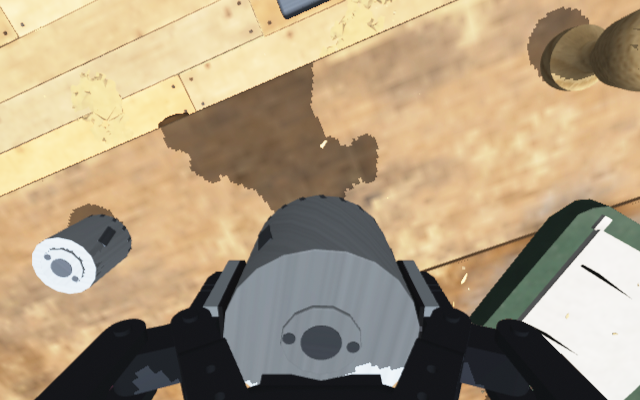

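View pics/s8.png

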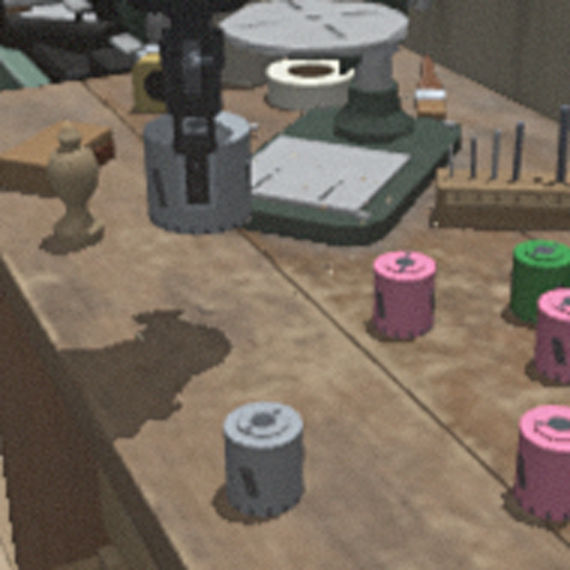

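>>> move_arm([
  {"fingers":55,"translation":[-9,-40,0],"turn":0},
  {"fingers":55,"translation":[-9,-45,0],"turn":0},
  {"fingers":55,"translation":[-9,-45,0],"turn":0},
  {"fingers":55,"translation":[-9,-44,0],"turn":0},
  {"fingers":55,"translation":[0,0,-20],"turn":0},
  {"fingers":55,"translation":[0,0,0],"turn":0},
  {"fingers":55,"translation":[0,0,0],"turn":0},
])

```text
t: 13.65
eef_pos: [0.4209, -0.3618, 0.0869]
tool_rot: [-0.001, 0.827, 0.562, -0.0]
contact_force: [0.7, -0.4, -2.8]
gripper_width: 0.787
```

Run:
```python
from h import *
o=get_obs();print(o['t'],o['eef_pos'],o['contact_force'],o['gripper_width'])
k=calibration('wrist');im=read_camera('wrist');cv2.imwrite('pics/w9.png',im)
im=read_camera('scene')[190:310,230:370];cv2.imwrite('pics/s9.png',cv2.resize(im,None,fx=5,fy=5,interpolation=cv2.INTER_CUBIC))
```

```text
13.65 [ 0.4208829  -0.36182141  0.08689194] [ 0.74707651 -0.38842699 -2.84471679] 0.786671684035829
```

View pics/s9.png

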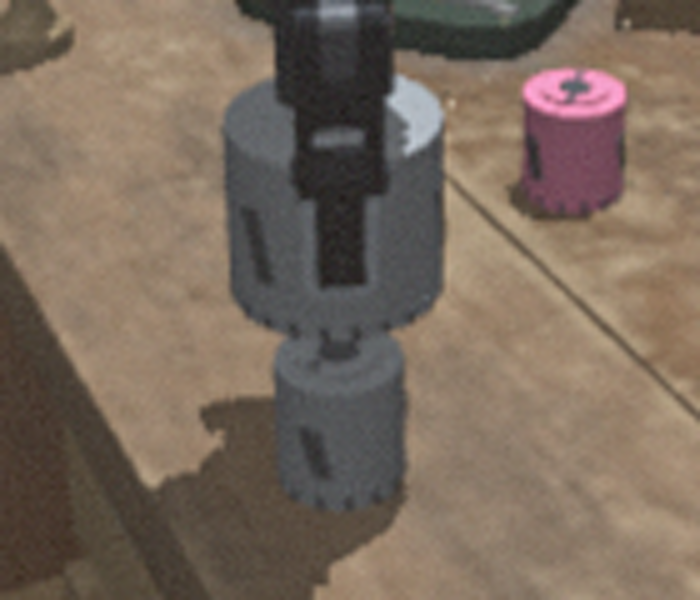

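View pics/w9.png

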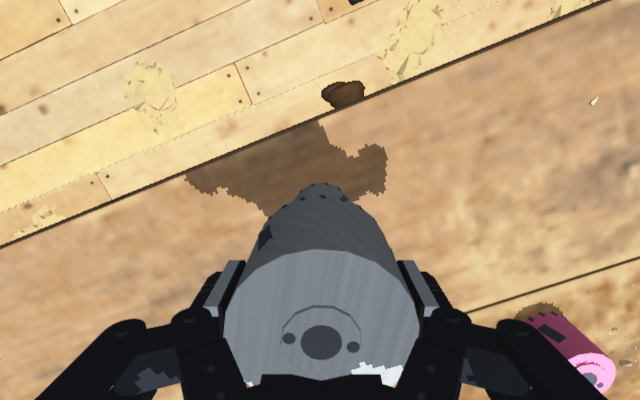

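Aligned in both views (large centred at column ≈337 of the crop, medium ≈340). Lowering.

>>> move_arm([
  {"fingers":55,"translation":[0,0,-15],"turn":0},
  {"fingers":55,"translation":[0,0,-20],"turn":0},
  {"fingers":55,"translation":[0,0,-20],"turn":0},
  {"fingers":55,"translation":[0,0,-12],"turn":0},
  {"fingers":55,"translation":[0,0,-4],"turn":0},
  {"fingers":55,"translation":[0,0,0],"turn":0},
  {"fingers":55,"translation":[0,0,0],"turn":0},
])

```text
t: 14.62
eef_pos: [0.4214, -0.363, 0.0168]
tool_rot: [0.0, 0.827, 0.562, 0.0]
contact_force: [-0.2, -1.1, -2.8]
gripper_width: 0.792
```

>>> move_arm([
  {"fingers":55,"translation":[0,0,-2],"turn":0},
  {"fingers":55,"translation":[0,0,-2],"turn":0},
  {"fingers":55,"translation":[0,0,0],"turn":0},
  {"fingers":55,"translation":[0,0,0],"turn":0},
])

```text
t: 15.12
eef_pos: [0.4213, -0.3627, 0.0132]
tool_rot: [0.0, 0.827, 0.562, 0.0]
contact_force: [-2.2, 1.8, 6.8]
gripper_width: 0.786
```

On the bench (the force changed from -2.8 to +6.8 N at the same height as the pickup). Releasing.

>>> move_arm([
  {"fingers":78,"translation":[0,0,0],"turn":0},
  {"fingers":85.4,"translation":[0,0,0],"turn":0},
  {"fingers":85.4,"translation":[0,0,0],"turn":0},
  {"fingers":85.4,"translation":[0,0,0],"turn":0},
  {"fingers":85.4,"translation":[0,0,15],"turn":0},
  {"fingers":85.4,"translation":[0,0,40],"turn":0},
  {"fingers":85.4,"translation":[0,0,50],"turn":0},
  {"fingers":85.4,"translation":[0,0,40],"turn":0},
  {"fingers":85.4,"translation":[0,0,0],"turn":0},
  {"fingers":85.4,"translation":[0,0,0],"turn":0},
])

```text
t: 16.38
eef_pos: [0.4208, -0.3621, 0.1573]
tool_rot: [-0.0, 0.827, 0.562, 0.0]
contact_force: [-0.2, 0.9, -0.7]
gripper_width: 1.001
```

Run:
```python
from h import *
o=get_obs();print(o['t'],o['eef_pos'],o['contact_force'],o['gripper_width'])
k=calibration('wrist');im=read_camera('wrist');cv2.imwrite('pics/w10.png',im)
print('exp',proj('wrist',[[.4207,-.362,.062]],k),proj('scene',[[.4207,-.362,.062],[.4207,-.362,0]]))
p=proj('wrist',[[.4207,-.362,.062]],k)[0]
for thr in (120,190):
    a,b,r=bright(im,p,60,thr);print(b,ray('wrist',b,.062,k),(np.linalg.norm(ray('wrist',(b[0]+r,b[1]),.062,k)-ray('wrist',b,.062,k))))
im=read_camera('scene')[150:310,210:400];cv2.imwrite('pics/s10.png',cv2.resize(im,None,fx=3.6,fy=3.6,interpolation=cv2.INTER_CUBIC))
```

```text
16.375 [ 0.42083499 -0.36212587  0.15733066] [-0.16572091  0.92743149 -0.73421284] 1.0008439842914552
exp [[321.32038055 206.59681151]] [[296.49942551 252.81790716]
 [297.38523754 284.27562683]]
(320.19444274902344, 205.0) [ 0.41922341 -0.36231819  0.062     ] 0.03369786466854625
(320.2727279663086, 206.0) [ 0.41997512 -0.36255374  0.062     ] 0.03316910997185868
```

View pics/s10.png

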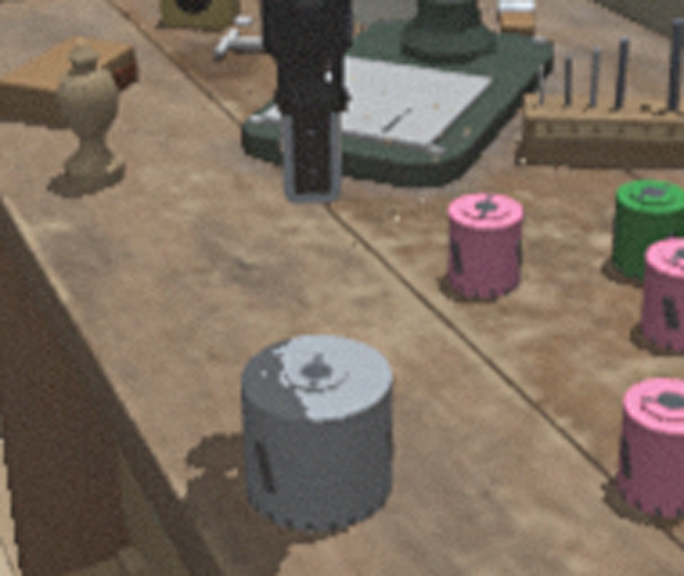

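View pics/w10.png

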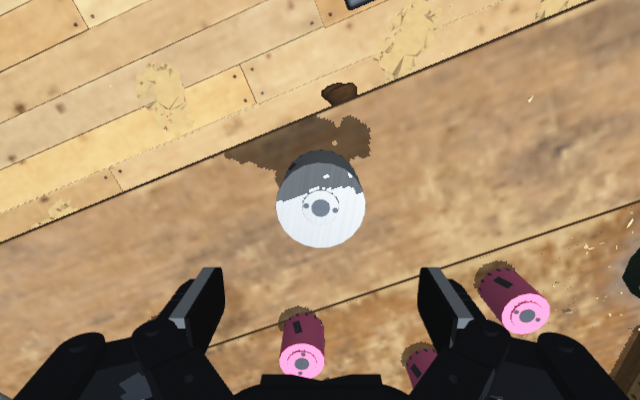

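The large saw stands flat and upright at (0.420,-0.362), on the nest. The finial hasn't moved, and the arm is clear and still.

```bash
python3 -c "
from station import *
print(hand_in())"
```

```text
the job is handed in; nothing more can be done
None
```

The three saws are nested on the smallest one's spot, and I handed the job in at about 16.5 s; the station gave no verdict.

- **What I did:** I picked the bare steel medium saw from among the pink and green look-alikes and set it over the smallest. I then set the largest over both. Each was lowered until it touched the bench (about 7 N) before I let go.
- **Position:** The wrist camera puts the largest saw at about (0.420, −0.362). The medium measured (0.420, −0.362) before it was covered, and the smallest about (0.421, −0.361). The axes therefore agree within about 2 mm, against 15 mm allowed.
- **End state:** The last pictures show the largest saw upright and flat on the bench and the finial standing in place. The gripper was open and clear about 157 mm up, with no contact force.
- **What I could not check:** The medium and smallest saws are hidden inside, so I did not see them again after covering them. They are inferred from the earlier pictures and from the largest saw coming down freely to the bench.
- **Disagreement:** The top and wrist cameras differed by 3–5 mm in x at times. The closer second looks settled between them.

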